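Click in and lock the microscope lamp cartridge

ROBOT

A 6-joint arm with a two-finger parallel gripper is mounted at the origin on the work surface. World frame = base frame: x ahead of the robot, y to its left, z up, the work surface at z = 0. Lengths are in m, angles in rad, forces in N, time in s.
With the tool pointing down it reaches from about 0.375 to 0.975 m from the base axis. Payload 3.8 kg.
Tool frame: the origin (TCP) lies at the very end of the fingers, on their centre line; the grasp point (between the pads) lies 19 mm behind it; z points along the fingers, y is the line along which they close (so a half turn about z gives the same grasp; the last joint's range is limited). The gripper opens to 88 mm and grips with 3 to 60 N. Pads are 18 mm wide; open, the fingers measure 123 mm over their backs; the gripper's body (75 mm by 187 mm) begins 45 mm behind the grasp point.
Start: joints at [1.297, 0.264, 1.604, -0, 1.274, -0.037], TCP at [0.158, 0.656, 0.239] pointing down, gripper open.
Joint ranges: [-2.63, 2.63], [-0.94, 2.18], [0.31, 2.57], [-1.31, 4.45], [0, 2.66], [-2.55, 2.55]. Speed limits (rad/s): [2.57, 2.57, 3.14, 3.14, 3.14, 3.14].

INTERFACE

Orientations are given as a unit quaternion [x, y, z, w].
In Python, from rig import telemetry, optics, robot gives the robot as it stands. The module is installed in compiled form; this text tells all that it offers.
- The arm moves only by the shell command python3 -m crank 'ROWS' [FORCE]. ROWS is JSON, a list of rows, each an object of numbers: "grip": the gripper command: -1 is fully open, 1 is shut, values between are in proportion; "tx", "ty", "tz": the shift along the tool's x, y, z in mm; "ax", "ay", "az": the turn, a rotation vector about the tool's x, y, z in degrees. A call has exactly 10 rows; each row shifts and turns the commanded pose from where the row before left it, along the tool's axes as they then stand; what a row does not reach is not made up. A row lasts 1/10 s, in which the tool goes at most 50 mm and 8.59 degrees, less where a joint would pass 70% of its speed; a pose out of reach is approached as far as the arm can. A call with a gripper value outside its range is refused whole. The fingers move at their own pace and stop on an object; FORCE is the grip in N (left out, the last holds). Time passes only in rows, so rows that do not move let the fingers close, or fill a call up. It gives the time, the measured TCP pose, the force, the opening and the grip force at its end, in the units of the state.
- telemetry.sense(): the state, without advancing time (a new reading comes with each control period).
- optics.camera(name): name is "scene" or "top" or "wrist"; returns (picture, depth): 420x560x3 uint8, blue, green, red; 420x560 float32, m along the optical axis (not along the pixel's ray), 0 where there is no reading.
- optics.calibration(name): a dict with "camera_matrix" (3x3 intrinsics, pixels), "eye" and "attitude" of the camera in the world; the wrist camera has in their place "T_tool_cam" (4x4, takes a point from camera to tool coordinates, whose origin is the TCP and whose axes are the flange's). Camera axes: x right, y down, z forward; pixel columns grow to the right and rows downward; lengths in m; the calibration is good to about 2 mm. The wrist camera is an equidistant fisheye: a pixel r from the principal point sees the ray r / f radians off the axis. A picture is of the moment at which its call begins: read the wrist's pose just before it. calibration takes no time and is no camera call.
- robot.close_job(): hands the job in; it is judged then, once.
The state is a dict: "t": time; "joint_pos": joint angles; "qvel": joint speeds; "tau": joint torques, N m; "ee_pos": TCP position; "ee_rot": TCP orientation; "ft_force": force on the tool from outside, world axes, zero at the start; "moment": the same for the moment, N m; "grip_width": finger opening in m; "grip_force": force on a finger pad.
Only numpy, scipy, OpenCV 4.12 (cv2) and the standard library are available. Lean on these libraries where they do the work, as an engineer would, in place of code of your own. Each camera call takes 0.05 s, during which the arm holds its last target. There are 200 camera calls.

TASK

Push the lamp cartridge along its channel in the illuminator unit until it is fully home and the spring catch has clicked behind it. Then, with the slotted-screw key (the tool with the flat-sided handle), turn the captive screw clockwise until its clip lies square across the cartridge, and put the key back upright in the tool stand. Leave the other things on the bench where they are.

Things in the scene. Friction and masses are not known exactly. Their poses are not given: they have to be found in the camera images.
- unit: White illuminator housing fixed to the bench, 230 (x) by 170 mm (y). Origin on the bench under the channel's centre line. Open-topped channel along its x axis (y = 0), 68 mm wide, floor 30 mm above the bench, walls 8 mm thick and 20 mm above the floor; open at the -x end (floor from x = -128 mm, walls from -105), flat stop at x = +62 mm (lamp house, 71 mm tall). Cartridge goes in towards +x.
- channel_end (a point): Centre of the foot of the stop face at the end of the channel, at unit x = +62 mm, on the channel floor. Axes as the unit's.
- cartridge_centre (a point): Centre of the loose lamp cartridge, a grey block 60 mm long (x, along the channel), 64 wide, 34 high, 0.2-0.4 kg. It starts in the channel's mouth, 100 to 112 mm short of home. Home, it touches the stop: centre at unit x = +32 mm; once caught it has up to 6 mm of play. Push its plain rear (-x) face with shut fingers, low down near its middle; some 3 to 10 N.
- catch (a joint): Dark steel leaf spring catch in the channel's -y wall, 30 mm long, 3 thick, 14 high, centred 12 mm above the channel floor; hinged at unit x = -34 mm, free tip at unit x = -5 mm, 7 mm into the channel. 0 rad = sprung in; about 0.15 to 0.3 while the cartridge passes; back at 0 once the cartridge's rear edge has passed the tip.
- lock (a joint): Angle of the captive screw and its clip about an upright axis at unit x = +30, y = +58 mm. Grows clockwise seen from above. At 0 clip and slot point along unit +x; at 1.57 along unit -y, the clip square across the cartridge. Clip: dark steel lug 34 mm long from the axis, 14 wide, passing 2.5 mm over the cartridge. Stops at 0 and 1.7; starts at 0 to 0.35; friction 0.04 N m.
- slot (a point): Centre of the floor of the slot in the screw head, 72 mm above the bench, on the screw's axis. Its x axis lies along the slot, which is in line with the clip. Steel head 32 mm across, its top 78 mm above the bench; slot 7 mm wide, 6 mm deep, open at both ends.
- key_grip (a point): Centre of the slotted-screw key's handle: black, flat-sided, 40 (its x) by 16 (y) by 50 mm high. Grasp across y from above. 0.11 kg. Below: collar 38 mm across (25 to 29 mm below this point), 12 mm round shank, flat blade 22 mm wide along x, 3 thick (2 in the lowest 4 mm), 11 tall. Starts upright in one of the stand's holes, collar on its top, this point 79 mm above the bench.
- key_tip (a point): Middle of the blade's end, 70 mm below key_grip on the key's axis.
- stand: Grey tool stand fixed to the bench, 170 mm (x) by 60 mm (y) by 50 mm high, with two round through holes 27 mm across at x = -47.5 and +47.5 mm. Origin: centre of its underside.
- stand_hole0 (a point): Centre of the mouth of the stand's -x hole, 50 mm above the bench.
- stand_hole1 (a point): Centre of the mouth of the stand's +x hole, 50 mm above the bench.
- spanner_grip (a point): The other tool in the stand, upright in the other hole: a lens spanner with a ROUND black handle 28 mm across, reaching 111 mm above the bench; point on its axis 79 mm above the bench. Not needed.
- objective: Bystander: brass microscope objective, 30 mm across, 42 mm tall, standing; origin under it.
- eyepiece: Bystander: black cylinder 30 mm across, 45 mm tall; origin under it.
There are look-alikes about, which are no part of the job. What is shaped like the part that bears key_grip but purple is not meant. What is shaped like the part that bears cartridge_centre but blue is not meant.

How it is judged:
On the way, in this order (a step that is already met when the one before it is completed fails the run):
1. the cartridge is home with the catch sprung back behind it, the clip not yet turned (x of cartridge_centre in the frame of unit above 0.024 m and value of joint catch below 0.08 rad and z of cartridge_centre in the frame of unit below 0.051 m and value of joint lock below 0.6 rad), for 0.1 s.
2. the clip is turned across the cartridge with the key's blade in the screw's slot (value of joint lock above 1.27 rad and distance between key_tip and slot below 0.008 m), for 0.05 s.
At the end, for the whole second after the job is handed in: Cartridge flat in the channel within 8 mm of the stop, catch sprung in behind it (below 0.08 rad); clip across it (lock above 1.27 rad, 17 degrees short of square; stop at 1.7); key upright (tilt below 0.15 rad) in a hole of the stand, within 10 mm of its centre, collar down (x of cartridge_centre in the frame of unit above 0.024 m and value of joint catch below 0.08 rad and z of cartridge_centre in the frame of unit below 0.051 m and value of joint lock above 1.27 rad and (horizontal distance between key_grip and stand_hole0 below 0.01 m or horizontal distance between key_grip and stand_hole1 below 0.01 m) and angle between key_grip's own z axis and vertical below 0.15 rad and height (world z) of key_grip between 0.072 and 0.087 m); the robot touches nothing.
It fails at once if the objective is knocked over or shifted more than 30 mm (distance of objective from where it was at the start of the episode above 0.03 m).
It fails at once if the eyepiece is knocked over or shifted more than 30 mm (distance of eyepiece from where it was at the start of the episode above 0.03 m).
It fails at once if the spanner is taken or shifted more than 30 mm (distance of spanner_grip from where it was at the start of the episode above 0.03 m).
It also fails if it takes over 61 s, if anything falls off the work surface, if the arm or the gripper's body presses on something with over 40 N, if the wrist force passes 120 N, or if a joint passes its speed limit or range.

## Working session

There is one attempt and no reset: what is moved stays moved. The work goes in short steps, Python scripts to look and compute and a shell command to move; the robot and the scene stay as the last step left them, time stands still between calls to the robot, and variables do not carry over. Pictures are saved under pics/ and viewed, at most 10 in all, crops included, and the job is handed in when it is done.

```bash
mkdir -p pics
python3 - <<'E'
from rig import telemetry, optics
import cv2, numpy as np, json
s=telemetry.sense(); print({k:np.round(v,3).tolist() for k,v in s.items()})
for n in("top","scene","wrist"):
    c=optics.calibration(n); print(n,{k:np.round(v,4).tolist() for k,v in c.items()})
for n in("top","scene"):
    p,d=optics.camera(n); cv2.imwrite(f"pics/{n}0.png",p); np.save(f"{n}0.npy",d)
E
```

```text
{'t': 0.0, 'joint_pos': [1.297, 0.265, 1.605, -0.0, 1.274, -0.037], 'qvel': [0.001, 0.0, 0.001, 0.001, -0.0, -0.0], 'tau': [-0.001, -50.21, -35.687, 0.073, 0.03, -0.0], 'ee_pos': [0.158, 0.655, 0.237], 'ee_rot': [0.118, 0.993, -0.001, -0.0], 'ft_force': [0.457, -0.485, -0.596], 'moment': [0.037, -0.023, 0.053], 'grip_force': 0.0, 'grip_width': 0.088}
top {'camera_matrix': [[542.5442, 0.0, 276.8693], [0.0, 542.5442, 213.6189], [0.0, 0.0, 1.0]], 'eye': [0.3323, 0.0909, 1.1188], 'attitude': [-0.7037, 0.7044, -0.0689, 0.0613]}
scene {'camera_matrix': [[495.6593, 0.0, 278.7077], [0.0, 495.6593, 210.4569], [0.0, 0.0, 1.0]], 'eye': [0.8358, 0.6829, 0.6507], 'attitude': [0.1881, 0.8878, -0.4097, -0.0932]}
wrist {'camera_matrix': [[325.1923, 0.0, 276.886], [0.0, 325.1923, 210.9186], [0.0, 0.0, 1.0]], 'T_tool_cam': [[-0.0002, -0.9543, -0.2988, 0.0779], [1.0, -0.0001, -0.0002, -0.0007], [0.0002, -0.2988, 0.9543, -0.1473], [0.0, 0.0, 0.0, 1.0]]}
```

View pics/top0.png

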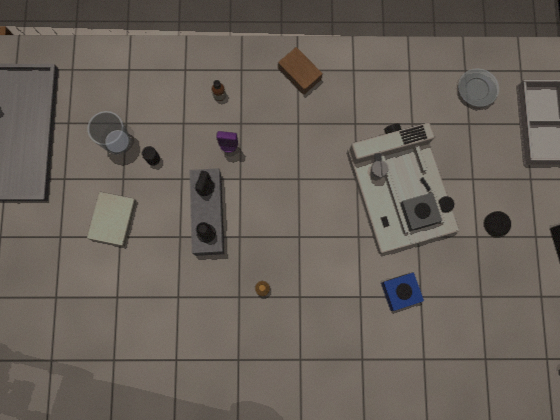

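View pics/scene0.png

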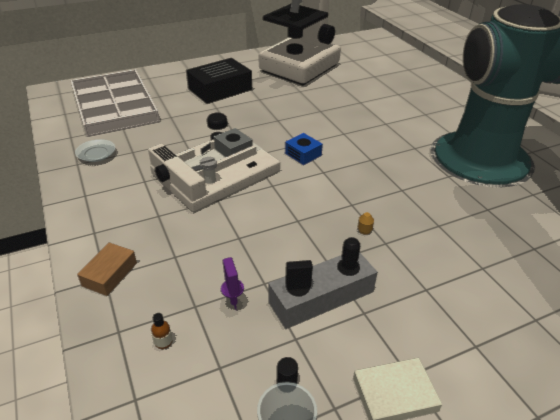

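The top view shows the stand at (207,212). A black flat handle stands in its upper hole (205,182) and a round handle, the spanner, in its lower hole (206,232). The purple look-alike key is at (228,140). The grey cartridge is in the unit's mouth at (421,211), with the blue look-alike at (403,291), the screw head at (379,170), the eyepiece at (151,156) and the objective at (262,288).

Key candidates are (205,182) flat black, (206,232) round black and (228,140) purple, so I choose (205,182). Cartridge candidates are (421,211) grey and (403,291) blue, so I choose the grey one.

```bash
cat > h.py <<'E'
import numpy as np, cv2
from scipy.spatial.transform import Rotation as R
from rig import telemetry, optics
def cloud(n,d):
    c=optics.calibration(n);K=np.array(c["camera_matrix"]);v,u=np.indices(d.shape)
    P=np.stack([(u-K[0,2])/K[0,0]*d,(v-K[1,2])/K[1,1]*d,d],-1)
    W=P@R.from_quat(c["attitude"]).as_matrix().T+np.array(c["eye"]); W[d==0]=np.nan
    return W
def wcloud(d,s):
    c=optics.calibration("wrist");K=np.array(c["camera_matrix"]);v,u=np.indices(d.shape)
    x=(u-K[0,2])/K[0,0];y=(v-K[1,2])/K[1,1];th=np.hypot(x,y)+1e-9;k=np.tan(th)/th
    P=np.stack([x*k*d,y*k*d,d],-1);T=np.array(c["T_tool_cam"])
    P=P@T[:3,:3].T+T[:3,3]
    W=P@R.from_quat(s["ee_rot"]).as_matrix().T+np.array(s["ee_pos"]);W[(d==0)|(th>1.3)]=np.nan
    return W
def rect(W,box,z0,z1):
    u0,v0,u1,v1=box;Q=W[v0:v1,u0:u1].reshape(-1,3);Q=Q[(Q[:,2]>z0)&(Q[:,2]<z1)]
    r=cv2.minAreaRect((Q[:,:2]*1000).astype(np.float32))
    return len(Q),np.round(r[0],1),np.round(r[1],1),round(r[2],1),"medz",round(float(np.median(Q[:,2]))*1000,1),"mean",np.round(Q.mean(0)*1000,1)
E
python3 - <<'E'
from h import *
d=np.load("top0.npy");W=cloud("top",d);p=cv2.imread("pics/top0.png")
print("bench z",np.nanmedian(W[300:,100:350,2]))
print("stand",rect(W,(180,160,235,265),.04,.056))
print("key",rect(W,(190,165,222,203),.09,.12))
print("spanner",rect(W,(190,215,222,250),.09,.12))
print("cart",rect(W,(395,185,450,240),.058,.068))
print("unit>20",rect(W,(340,115,465,260),.012,.09))
print("lamphouse",rect(W,(340,115,440,165),.066,.0735))
print("screw",rect(W,(365,155,395,185),.075,.083))
print("eyep",rect(W,(140,143,165,170),.035,.055)); print("obj",rect(W,(250,278,275,300),.03,.055))
a=cv2.resize(p[150:260,180:240],None,fx=5,fy=5);b=cv2.resize(p[120:260,345:465],None,fx=3.93,fy=3.93)
cv2.imwrite("pics/crop.png",np.hstack([cv2.convertScaleAbs(x,alpha=1.8) for x in(a,b)]))if a.shape[0]==b.shape[0] else print(a.shape,b.shape)
E
```

```text
bench z -0.00026608857224230675
stand (2041, array([540.3, 223.3]), array([171. ,  60.6]), 3.2, 'medz', 49.7, 'mean', array([534.6, 221.8,  49.7]))
key (193, array([587.1, 225.8]), array([16.3, 40. ]), 72.3, 'medz', 102.4, 'mean', array([585.9, 225. , 101.9]))
spanner (180, array([492.1, 220.4]), array([26.6, 25.3]), 45.2, 'medz', 108.3, 'mean', array([490.8, 219.3, 107.1]))
cart (944, array([ 535.8, -208.5]), array([60.8, 65.7]), 15.3, 'medz', 63.7, 'mean', array([ 535.3, -207.7,   63.6]))
unit>20 (9600, array([ 595.4, -179.2]), array([244.8, 172.8]), 15.6, 'medz', 32.1, 'mean', array([ 588. , -175.6,   43.1]))
lamphouse (1326, array([ 678. , -155.3]), array([ 64.3, 168.3]), 26.0, 'medz', 70.4, 'mean', array([ 676.8, -150.8,   70.2]))
screw (154, array([ 619.2, -124.6]), array([31.1, 32. ]), 8.3, 'medz', 77.8, 'mean', array([ 619.3, -124. ,   77.9]))
eyep (176, array([659.9, 342.5]), array([29.5, 28. ]), 44.0, 'medz', 44.0, 'mean', array([659.2, 342.2,  43.6]))
obj (136, array([386. , 110.7]), array([25.9, 24.5]), 67.2, 'medz', 36.8, 'mean', array([385.4, 110.2,  37.1]))
```

View pics/crop.png

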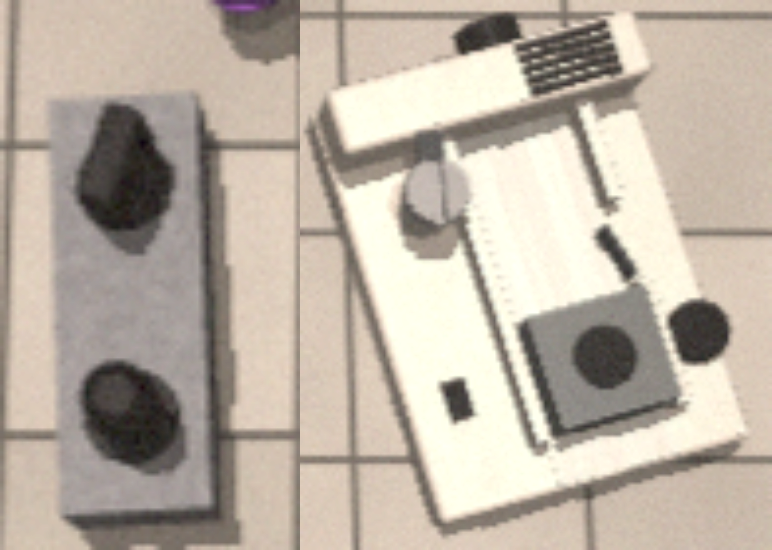

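```bash
python3 -m crank '[{"grip":1,"tx":-38,"ty":-28},{"grip":1,"tx":-38,"ty":-28},{"grip":1,"tx":-38,"ty":-28},{"grip":1,"tx":-38,"ty":-28},{"grip":1,"tx":-38,"ty":-28},{"grip":1,"tx":-38,"ty":-28},{"grip":1,"tx":-38,"ty":-28},{"grip":1,"tx":-38,"ty":-28},{"grip":1,"tx":-38,"ty":-28},{"grip":1,"tx":0,"ty":0}]' 20
cat >> h.py <<'E'
def go(x,y,z,yaw=None):
    "mm; yaw of tool y, deg. prints shift in present tool axes and tool z turn (turn after shift)"
    s=telemetry.sense();r=R.from_quat(s["ee_rot"]);M=r.as_matrix()
    D=M.T@(np.array([x,y,z])-np.array(s["ee_pos"])*1000);cy=np.degrees(np.arctan2(M[1,1],M[0,1]))
    print("tcp",np.round(np.array(s["ee_pos"])*1000,1),"yaw",round(cy,2),"tilt z",np.round(M[:,2],4),"shift",np.round(D,1),"az",None if yaw is None else round((cy-yaw+180)%360-180,2),"q",np.round(s["joint_pos"],2),"F",np.round(s["ft_force"],1))
E
python3 - <<'E'
from h import *
s=telemetry.sense();p,d=optics.camera("wrist");cv2.imwrite("pics/w1.png",p);np.save("w1.npy",d)
W=wcloud(d,s);np.save("W1.npy",W)
m=(W[...,2]>.095)&(W[...,2]<.12)&(abs(W[...,0]-.54)<.1)&(abs(W[...,1]-.223)<.04)
for lo,hi in((.54,.64),(.44,.54)):
    k=m&(W[...,0]>lo)&(W[...,0]<hi);Q=W[k]*1000;print(len(Q),cv2.minAreaRect(Q[:,:2].astype(np.float32)) if len(Q) else 0,np.median(Q[:,2]) if len(Q) else 0)
go(520,220,240);go(483,-223,240,105.5)
E
```

```text
0 0 0
0 0 0
tcp [158.2 655.6 237.7] yaw 76.43 tilt z [-4.0e-04 -1.7e-03 -1.0e+00] shift [-453.9 -338.6   -1.7] az None q [ 1.3   0.26  1.61 -0.    1.27 -0.04] F [0.4 0.  0.4]
tcp [158.2 655.6 237.7] yaw 76.43 tilt z [-4.0e-04 -1.7e-03 -1.0e+00] shift [-521.8 -777.9   -1. ] az -29.07 q [ 1.3   0.26  1.61 -0.    1.27 -0.04] F [0.4 0.  0.4]$[0]: bad value
```

The crop confirms it: the flat-sided black handle is at crop (120,160) and the round one at (125,400). The grey cartridge is in the mouth at (605,355), the catch at (615,250), and the screw head at (437,190) with its slot and clip roughly along world +x. The move was refused with "bad value", so I'll try full rows.

```bash
python3 -m crank '[{"grip":1,"tx":-38,"ty":-28,"tz":0,"ax":0,"ay":0,"az":0},{"grip":1,"tx":-38,"ty":-28,"tz":0,"ax":0,"ay":0,"az":0},{"grip":1,"tx":-38,"ty":-28,"tz":0,"ax":0,"ay":0,"az":0},{"grip":1,"tx":-38,"ty":-28,"tz":0,"ax":0,"ay":0,"az":0},{"grip":1,"tx":-38,"ty":-28,"tz":0,"ax":0,"ay":0,"az":0},{"grip":1,"tx":-38,"ty":-28,"tz":0,"ax":0,"ay":0,"az":0},{"grip":1,"tx":-38,"ty":-28,"tz":0,"ax":0,"ay":0,"az":0},{"grip":1,"tx":-38,"ty":-28,"tz":0,"ax":0,"ay":0,"az":0},{"grip":1,"tx":-38,"ty":-28,"tz":0,"ax":0,"ay":0,"az":0},{"grip":1,"tx":0,"ty":0,"tz":0,"ax":0,"ay":0,"az":0}]' 20
cat > look.py <<'E'
from h import *
s=telemetry.sense();p,d=optics.camera("wrist");cv2.imwrite("pics/w1.png",p);np.save("w1.npy",d)
W=wcloud(d,s);np.save("W1.npy",W)
m=(W[...,2]>.099)&(W[...,2]<.12)&(abs(W[...,0]-.54)<.1)&(abs(W[...,1]-.223)<.04)
for lo,hi in((.54,.64),(.44,.54)):
    k=m&(W[...,0]>lo)&(W[...,0]<hi);Q=W[k]*1000;print(len(Q),cv2.minAreaRect(Q[:,:2].astype(np.float32)) if len(Q) else 0,np.median(Q[:,2]) if len(Q) else 0)
E
python3 look.py; python3 -c "
from h import *
go(520,220,240);go(483,-223,240,105.5)"
```

```text
t: 1.15
ee_pos: [0.4346, 0.3268, 0.2385]
ee_rot: [0.121, 0.993, -0.001, 0.001]
ft_force: [-0.6, 0.3, 0.0]
grip_width: 0.0103
grip_force: 0.0
0 0 0
313 ((486.8203430175781, 222.4493408203125), (26.920360565185547, 15.000096321105957), 66.94915008544922) 107.61248182076561
tcp [433.  328.8 238.5] yaw 76.14 tilt z [-3.e-04 -3.e-04 -1.e+00] shift [-110.5  -84.8   -1.5] az None q [ 0.6   0.02  1.89 -0.    1.24 -0.73] F [-1.   0.4  0.3]
tcp [433.  328.8 238.5] yaw 76.14 tilt z [-3.e-04 -3.e-04 -1.e+00] shift [-180.7 -523.8   -1.4] az -29.36 q [ 0.6   0.02  1.89 -0.    1.24 -0.73] F [-1.   0.4  0.3]
```

```bash
python3 -m crank '[{"grip":1,"tx":-15,"ty":-44,"tz":0,"ax":0,"ay":0,"az":0},{"grip":1,"tx":-15,"ty":-44,"tz":0,"ax":0,"ay":0,"az":0},{"grip":1,"tx":-15,"ty":-44,"tz":0,"ax":0,"ay":0,"az":0},{"grip":1,"tx":-15,"ty":-44,"tz":0,"ax":0,"ay":0,"az":0},{"grip":1,"tx":-15,"ty":-44,"tz":0,"ax":0,"ay":0,"az":0},{"grip":1,"tx":-15,"ty":-44,"tz":0,"ax":0,"ay":0,"az":0},{"grip":1,"tx":-15,"ty":-44,"tz":0,"ax":0,"ay":0,"az":0},{"grip":1,"tx":-15,"ty":-44,"tz":0,"ax":0,"ay":0,"az":0},{"grip":1,"tx":-15,"ty":-44,"tz":0,"ax":0,"ay":0,"az":0},{"grip":1,"tx":-15,"ty":-44,"tz":0,"ax":0,"ay":0,"az":0}]' 20
python3 -m crank '[{"grip":1,"tx":-15,"ty":-42,"tz":0,"ax":0,"ay":0,"az":0},{"grip":1,"tx":-15,"ty":-42,"tz":0,"ax":0,"ay":0,"az":-7.4},{"grip":1,"tx":0,"ty":0,"tz":0,"ax":0,"ay":0,"az":-7.4},{"grip":1,"tx":0,"ty":0,"tz":20,"ax":0,"ay":0,"az":-7.4},{"grip":1,"tx":0,"ty":0,"tz":20,"ax":0,"ay":0,"az":-7.2},{"grip":1,"tx":0,"ty":0,"tz":20,"ax":0,"ay":0,"az":0},{"grip":1,"tx":0,"ty":0,"tz":20,"ax":0,"ay":0,"az":0},{"grip":1,"tx":0,"ty":0,"tz":20,"ax":0,"ay":0,"az":0},{"grip":1,"tx":0,"ty":0,"tz":0,"ax":0,"ay":0,"az":0},{"grip":1,"tx":0,"ty":0,"tz":0,"ax":0,"ay":0,"az":0}]' 20
cat > cart.py <<'E'
from h import *
s=telemetry.sense();p,d=optics.camera("wrist");cv2.imwrite("pics/w2.png",p);W=wcloud(d,s)*1000
m=(W[...,2]>58)&(W[...,2]<70)&(np.hypot(W[...,0]-536,W[...,1]+208)<50)
Q=W[m];print(len(Q),cv2.minAreaRect(Q[:,:2].astype(np.float32)),np.median(Q[:,2]))
m=(W[...,2]>74)&(W[...,2]<82)&(np.hypot(W[...,0]-619,W[...,1]+124)<25)
Q=W[m];print(len(Q),cv2.minAreaRect(Q[:,:2].astype(np.float32)) if len(Q) else 0)
go(483,-223,42,105.5)
E
python3 cart.py
```

```text
t: 2.2
ee_pos: [0.4745, -0.1322, 0.2388]
ee_rot: [0.117, 0.993, 0.0, 0.0]
ft_force: [1.3, 1.2, 0.5]
grip_width: 0.0002
grip_force: 0.0
t: 3.2
ee_pos: [0.4839, -0.2194, 0.1385]
ee_rot: [-0.138, 0.99, 0.0, -0.0]
ft_force: [0.4, -0.3, 0.6]
grip_width: 0.0003
grip_force: 0.0
1019 ((536.3253173828125, -210.56460571289062), (61.48332595825195, 64.1041259765625), 15.718546867370605) 64.6870867566823
0 0
tcp [ 484.6 -220.   139.4] yaw 105.9 tilt z [ 7.e-04 -1.e-04 -1.e+00] shift [ 2.4 -2.4 97.4] az 0.4 q [-0.47  0.08  2.01  0.    1.05 -2.32] F [0.5 0.3 0.3]
```

View pics/w2.png

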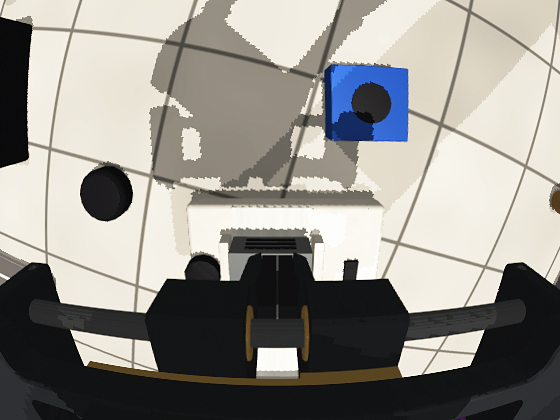

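The wrist view looks back over the shut fingers, with the grey cartridge's rear edge ahead of them at about (270,245) and the blue look-alike well off at (367,103). I'll go down behind the cartridge, then push.

```bash
python3 -m crank '[{"grip":1,"tx":2.5,"ty":-3,"tz":16,"ax":0,"ay":0,"az":0.4},{"grip":1,"tx":0,"ty":0,"tz":20,"ax":0,"ay":0,"az":0},{"grip":1,"tx":0,"ty":0,"tz":20,"ax":0,"ay":0,"az":0},{"grip":1,"tx":0,"ty":0,"tz":20,"ax":0,"ay":0,"az":0},{"grip":1,"tx":0,"ty":0,"tz":14,"ax":0,"ay":0,"az":0},{"grip":1,"tx":0,"ty":0,"tz":8,"ax":0,"ay":0,"az":0},{"grip":1,"tx":-5,"ty":0,"tz":0,"ax":0,"ay":0,"az":0},{"grip":1,"tx":-10,"ty":0,"tz":0,"ax":0,"ay":0,"az":0},{"grip":1,"tx":-10,"ty":0,"tz":0,"ax":0,"ay":0,"az":0},{"grip":1,"tx":-5,"ty":0,"tz":0,"ax":0,"ay":0,"az":0}]' 20
python3 -c "
from h import *
u=np.array([.9636,.2672]);o=np.array([605.9,-188.5]);t=np.array(telemetry.sense()['ee_pos'][:2])*1000-o
print('unit xy',t@u,t@[-u[1],u[0]]);go(*(o+u*-7),42,105.5)"
```

```text
t: 4.25
ee_pos: [0.5125, -0.2162, 0.0417]
ee_rot: [-0.135, 0.991, -0.0, 0.0]
ft_force: [-3.5, -0.6, 3.7]
grip_width: 0.0006
grip_force: 2.1
unit xy -97.38891862142812 -1.734643157779595
tcp [ 512.5 -216.2   41.7] yaw 105.48 tilt z [ 6.e-04 -6.e-04 -1.e+00] shift [-90.4   1.8  -0.3] az -0.02 q [-0.44  0.24  2.03 -0.    0.87 -2.28] F [-3.5 -0.6  3.7]
```

```bash
python3 -m crank '[{"grip":1,"tx":-9,"ty":0.2,"tz":0,"ax":0,"ay":0,"az":0},{"grip":1,"tx":-9,"ty":0.2,"tz":0,"ax":0,"ay":0,"az":0},{"grip":1,"tx":-9,"ty":0.2,"tz":0,"ax":0,"ay":0,"az":0},{"grip":1,"tx":-9,"ty":0.2,"tz":0,"ax":0,"ay":0,"az":0},{"grip":1,"tx":-9,"ty":0.2,"tz":0,"ax":0,"ay":0,"az":0},{"grip":1,"tx":-9,"ty":0.2,"tz":0,"ax":0,"ay":0,"az":0},{"grip":1,"tx":-8,"ty":0.2,"tz":0,"ax":0,"ay":0,"az":0},{"grip":1,"tx":-8,"ty":0.2,"tz":0,"ax":0,"ay":0,"az":0},{"grip":1,"tx":-8,"ty":0,"tz":0,"ax":0,"ay":0,"az":0},{"grip":1,"tx":-4,"ty":0,"tz":0,"ax":0,"ay":0,"az":0}]' 20
python3 -c "
from h import *
u=np.array([.9636,.2672]);o=np.array([605.9,-188.5]);t=np.array(telemetry.sense()['ee_pos'][:2])*1000-o
print('unit xy',t@u,t@[-u[1],u[0]]);go(*(o+u*-7),42,105.5)"
```

```text
t: 5.25
ee_pos: [0.5906, -0.1927, 0.0407]
ee_rot: [-0.134, 0.991, -0.0, 0.0]
ft_force: [-4.6, -0.5, 3.0]
grip_width: 0.0
grip_force: 2.4
unit xy -15.861485955824651 0.0229114619693372
tcp [ 590.6 -192.7   40.7] yaw 105.44 tilt z [ 4.e-04 -1.e-04 -1.e+00] shift [-8.9 -0.  -1.3] az -0.06 q [-0.36  0.35  1.89  0.    0.9  -2.2 ] F [-4.6 -0.5  3. ]
```

Now the last few mm, slowly, watching the force.

```bash
python3 -m crank '[{"grip":1,"tx":-1.5,"ty":0,"tz":0,"ax":0,"ay":0,"az":0},{"grip":1,"tx":-1.5,"ty":0,"tz":0,"ax":0,"ay":0,"az":0},{"grip":1,"tx":-1,"ty":0,"tz":0,"ax":0,"ay":0,"az":0},{"grip":1,"tx":-1,"ty":0,"tz":0,"ax":0,"ay":0,"az":0},{"grip":1,"tx":-1,"ty":0,"tz":0,"ax":0,"ay":0,"az":0},{"grip":1,"tx":-0.5,"ty":0,"tz":0,"ax":0,"ay":0,"az":0},{"grip":1,"tx":-0.5,"ty":0,"tz":0,"ax":0,"ay":0,"az":0},{"grip":1,"tx":-0.5,"ty":0,"tz":0,"ax":0,"ay":0,"az":0},{"grip":1,"tx":0,"ty":0,"tz":0,"ax":0,"ay":0,"az":0},{"grip":1,"tx":0,"ty":0,"tz":0,"ax":0,"ay":0,"az":0}]' 20
python3 -c "
from h import *
u=np.array([.9636,.2672]);o=np.array([605.9,-188.5]);t=np.array(telemetry.sense()['ee_pos'][:2])*1000-o
print('unit xy',t@u,t@[-u[1],u[0]]);go(*(o+u*-7),42,105.5)
p,d=optics.camera('top');cv2.imwrite('pics/top2.png',p);W=cloud('top',d)
print(rect(W,(380,150,440,235),.058,.0675))"
```

```text
t: 6.25
ee_pos: [0.5971, -0.1909, 0.0408]
ee_rot: [-0.134, 0.991, -0.0, 0.0]
ft_force: [-1.2, 0.5, 0.2]
grip_width: -0.0
grip_force: 0.4
unit xy -9.134963391106929 0.034841235072441724
tcp [ 597.1 -190.9   40.8] yaw 105.43 tilt z [ 4.e-04 -1.e-04 -1.e+00] shift [-2.1 -0.  -1.2] az -0.07 q [-0.35  0.36  1.87  0.    0.91 -2.19] F [-1.2  0.5  0.2]
(362, array([ 629.2, -162.5]), array([64.1, 65.2]), 88.9, 'medz', 63.4, 'mean', array([ 640.5, -162.1,   63.4]))
```

```bash
python3 -m crank '[{"grip":1,"tx":-0.5,"ty":0,"tz":0,"ax":0,"ay":0,"az":0},{"grip":1,"tx":-0.5,"ty":0,"tz":0,"ax":0,"ay":0,"az":0},{"grip":1,"tx":-0.5,"ty":0,"tz":0,"ax":0,"ay":0,"az":0},{"grip":1,"tx":-0.5,"ty":0,"tz":0,"ax":0,"ay":0,"az":0},{"grip":1,"tx":-0.5,"ty":0,"tz":0,"ax":0,"ay":0,"az":0},{"grip":1,"tx":-0.5,"ty":0,"tz":0,"ax":0,"ay":0,"az":0},{"grip":1,"tx":-0.5,"ty":0,"tz":0,"ax":0,"ay":0,"az":0},{"grip":1,"tx":0,"ty":0,"tz":0,"ax":0,"ay":0,"az":0},{"grip":1,"tx":0,"ty":0,"tz":0,"ax":0,"ay":0,"az":0},{"grip":1,"tx":0,"ty":0,"tz":0,"ax":0,"ay":0,"az":0}]' 20
python3 -c "
from h import *
u=np.array([.9636,.2672]);o=np.array([605.9,-188.5]);t=np.array(telemetry.sense()['ee_pos'][:2])*1000-o
print('unit xy',t@u,t@[-u[1],u[0]]);go(*(o+u*-7),42,105.5)"
```

```text
t: 7.3
ee_pos: [0.5989, -0.1904, 0.0408]
ee_rot: [-0.134, 0.991, 0.0, -0.001]
ft_force: [-6.8, -2.7, 5.1]
grip_width: 0.0003
grip_force: 3.8
unit xy -7.307255356523971 0.025171556830491593
tcp [ 598.9 -190.4   40.8] yaw 105.44 tilt z [-2.9e-03 -4.0e-04 -1.0e+00] shift [-0.3 -0.  -1.2] az -0.06 q [-0.35  0.37  1.87 -0.    0.91 -2.19] F [-6.8 -2.7  5.1]
```

```bash
python3 -m crank '[{"grip":1,"tx":-1,"ty":0,"tz":0,"ax":0,"ay":0,"az":0},{"grip":1,"tx":-1,"ty":0,"tz":0,"ax":0,"ay":0,"az":0},{"grip":1,"tx":-1,"ty":0,"tz":0,"ax":0,"ay":0,"az":0},{"grip":1,"tx":0,"ty":0,"tz":0,"ax":0,"ay":0,"az":0},{"grip":1,"tx":0,"ty":0,"tz":0,"ax":0,"ay":0,"az":0},{"grip":1,"tx":0,"ty":0,"tz":0,"ax":0,"ay":0,"az":0},{"grip":1,"tx":0,"ty":0,"tz":0,"ax":0,"ay":0,"az":0},{"grip":1,"tx":0,"ty":0,"tz":0,"ax":0,"ay":0,"az":0},{"grip":1,"tx":0,"ty":0,"tz":0,"ax":0,"ay":0,"az":0},{"grip":1,"tx":0,"ty":0,"tz":0,"ax":0,"ay":0,"az":0}]' 20
python3 -c "
from h import *
u=np.array([.9636,.2672]);o=np.array([605.9,-188.5]);t=np.array(telemetry.sense()['ee_pos'][:2])*1000-o
print('unit xy',t@u,t@[-u[1],u[0]]);go(*(o+u*-7),42,105.5)"
```

```text
t: 8.3
ee_pos: [0.5989, -0.1904, 0.0408]
ee_rot: [-0.135, 0.991, 0.0, -0.004]
ft_force: [-17.1, -5.6, 11.5]
grip_width: 0.0005
grip_force: 8.4
unit xy -7.298250234749378 0.04719196636611806
tcp [ 598.9 -190.4   40.8] yaw 105.47 tilt z [-8.7e-03 -8.0e-04 -1.0e+00] shift [-0.3 -0.  -1.2] az -0.03 q [-0.35  0.37  1.86 -0.    0.92 -2.18] F [-17.1  -5.6  11.5]
```

Home is firm: 18 N gives no motion. I'll back off, rise, and look down on the catch, slot and screw from ahead of the screw.

```bash
python3 -m crank '[{"grip":1,"tx":6,"ty":0,"tz":0,"ax":0,"ay":0,"az":0},{"grip":1,"tx":8,"ty":0,"tz":0,"ax":0,"ay":0,"az":0},{"grip":1,"tx":0,"ty":0,"tz":-30,"ax":0,"ay":0,"az":0},{"grip":1,"tx":0,"ty":0,"tz":-45,"ax":0,"ay":0,"az":0},{"grip":1,"tx":0,"ty":0,"tz":-45,"ax":0,"ay":0,"az":0},{"grip":1,"tx":0,"ty":0,"tz":-45,"ax":0,"ay":0,"az":0},{"grip":1,"tx":-45,"ty":17,"tz":0,"ax":0,"ay":0,"az":0},{"grip":1,"tx":-45,"ty":17,"tz":0,"ax":0,"ay":0,"az":0},{"grip":1,"tx":-45,"ty":17,"tz":0,"ax":0,"ay":0,"az":0},{"grip":1,"tx":0,"ty":0,"tz":0,"ax":0,"ay":0,"az":0}]' 20
python3 - <<'E'
from h import *
s=telemetry.sense();p,d=optics.camera("wrist");cv2.imwrite("pics/w3.png",p);W=wcloud(d,s)*1000;np.save("W3.npy",W)
m=(W[...,2]>73.5)&(W[...,2]<84)&(np.hypot(W[...,0]-619,W[...,1]+124)<28)
Q=W[m];print(len(Q),cv2.minEnclosingCircle(Q[:,:2].astype(np.float32)),np.median(Q[:,2]),np.argwhere(m).mean(0))
m=(W[...,2]>58)&(W[...,2]<70)&(np.hypot(W[...,0]-636,W[...,1]+180)<46)
Q=W[m];print(len(Q),cv2.minAreaRect(Q[:,:2].astype(np.float32)))
go(587,226,200,72.3)
E
```

```text
t: 9.3
ee_pos: [0.7102, -0.1034, 0.205]
ee_rot: [-0.136, 0.991, 0.001, 0.002]
ft_force: [-0.0, 0.4, -1.1]
grip_width: 0.0005
grip_force: 0.0
1015 ((623.820556640625, -126.00224304199219), 19.963376998901367) 79.20221287042261 [ 94.36256158 280.04433498]
4812 ((638.219482421875, -179.7893829345703), (61.62030792236328, 67.2871322631836), 15.840137481689453)
tcp [ 708.1 -105.3  204.8] yaw 105.64 tilt z [ 5.e-04  8.e-04 -1.e+00] shift [ 27.3 351.6   5. ] az 33.34 q [-0.18  0.36  1.54  0.    1.24 -2.03] F [-0.8 -0.3 -0.4]
```

View pics/w3.png

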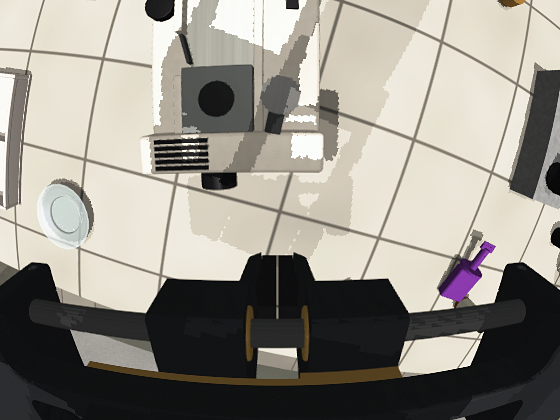

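The cartridge sits against the lamp house at (217,98) with the catch sprung in behind it at (185,48). The screw head is at (281,94) and its clip at (274,120). Next I'll get the slot angle from the depth.

Run:
```python
from h import *
W=np.load("W3.npy");p=cv2.imread("pics/w3.png")
c=np.array([620.,-124.5])
m=(W[...,2]>75.5)&(W[...,2]<84)&(np.hypot(W[...,0]-c[0],W[...,1]-c[1])<25)
Q=W[m];print("head",len(Q),cv2.minEnclosingCircle(Q[:,:2].astype(np.float32)),Q.mean(0),np.percentile(Q,[2,98],axis=0))
c=np.percentile(Q,[2,98],axis=0).mean(0)[:2]
def axis(Q):
    x=Q[:,:2]-Q[:,:2].mean(0);w,v=np.linalg.eigh(x.T@x/len(x));return len(Q),Q.mean(0).round(1),np.sqrt(w).round(1),round(np.degrees(np.arctan2(v[1,1],v[0,1])),1)
r=np.hypot(W[...,0]-c[0],W[...,1]-c[1])
print("slot",axis(W[(r<13)&(W[...,2]<76)&(W[...,2]>68)]))
k=(r>17)&(r<38)&(W[...,2]>64.5)&(W[...,2]<76)&(p.max(-1)<90)
Q=W[k];print("clip",axis(Q),"dir from axis",np.degrees(np.arctan2(*(np.median(Q[:,:2],0)-c)[::-1])))
k=p[50:150,230:330];np.save("x.npy",k)
cv2.imwrite("pics/crop3.png",cv2.convertScaleAbs(cv2.resize(k,None,fx=5,fy=5,interpolation=cv2.INTER_CUBIC),alpha=1.6))
```

```text
head 884 ((620.5985107421875, -126.61453247070312), 17.355255126953125) [ 620.39498557 -126.20489491   79.35727274] [[ 606.34422772 -141.37449185   77.81643818]
 [ 634.04182401 -111.13431104   80.91806074]]
slot (254, array([ 619.8, -126.3,   73.3]), array([2.1, 7.3]), np.float64(-176.9))
clip (701, array([ 639.5, -140.7,   68.3]), array([ 7. , 16.7]), np.float64(62.6)) dir from axis -43.864101922448484
```

View pics/crop3.png

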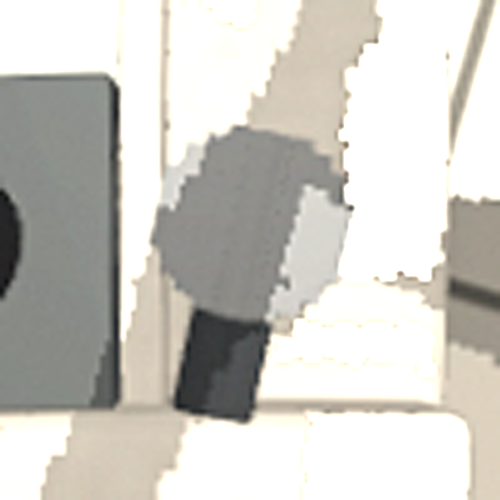

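Slot yaw is about 3° world, so the lock is at about 0.22 rad, with the head at about (620,-125.5). Now I'll go ahead of the key to measure it close up.

```bash
python3 -m crank '[{"grip":-1,"tx":-7,"ty":43,"tz":0,"ax":0,"ay":0,"az":0},{"grip":-1,"tx":-7,"ty":43,"tz":0,"ax":0,"ay":0,"az":0},{"grip":-1,"tx":-7,"ty":43,"tz":0,"ax":0,"ay":0,"az":0},{"grip":-1,"tx":-7,"ty":43,"tz":0,"ax":0,"ay":0,"az":0},{"grip":-1,"tx":-7,"ty":43,"tz":0,"ax":0,"ay":0,"az":0},{"grip":-1,"tx":-7,"ty":43,"tz":0,"ax":0,"ay":0,"az":0},{"grip":-1,"tx":-7,"ty":43,"tz":0,"ax":0,"ay":0,"az":8.3},{"grip":-1,"tx":0,"ty":0,"tz":0,"ax":0,"ay":0,"az":8.3},{"grip":-1,"tx":0,"ty":0,"tz":0,"ax":0,"ay":0,"az":8.3},{"grip":-1,"tx":0,"ty":0,"tz":0,"ax":0,"ay":0,"az":8.3}]' 20
cat > key.py <<'E'
from h import *
s=telemetry.sense();p,d=optics.camera("wrist");cv2.imwrite("pics/w4.png",p);W=wcloud(d,s)*1000
m=(W[...,2]>99)&(W[...,2]<112)&(np.hypot(W[...,0]-587,W[...,1]-225)<32)
Q=W[m];print(len(Q),cv2.minAreaRect(Q[:,:2].astype(np.float32)),np.median(Q[:,2]),np.argwhere(m).mean(0))
m=(W[...,2]>103)&(W[...,2]<118)&(np.hypot(W[...,0]-491,W[...,1]-220)<25)
Q=W[m];print("sp",len(Q),cv2.minAreaRect(Q[:,:2].astype(np.float32)) if len(Q) else 0)
m=(W[...,2]>46)&(W[...,2]<54)&(np.hypot(W[...,0]-540,W[...,1]-223)<110)
Q=W[m];print("stand",len(Q),cv2.minAreaRect(Q[:,:2].astype(np.float32)) if len(Q) else 0)
go(587,226,200,72.3)
E
python3 key.py
```

```text
t: 10.35
ee_pos: [0.6725, 0.1951, 0.2055]
ee_rot: [0.157, 0.988, -0.0, -0.0]
ft_force: [0.6, -0.4, -0.3]
grip_width: 0.0781
grip_force: 0.0
1081 ((588.9931640625, 224.44326782226562), (15.908870697021484, 39.46098327636719), 71.81629943847656) 105.05898504060433 [ 97.94634598 280.24236818]
sp 116 ((504.7823791503906, 215.6210174560547), (19.52362060546875, 4.779938220977783), 71.05081939697266)
stand 7255 ((547.5405883789062, 222.1724395751953), (157.01742553710938, 60.7700309753418), 3.1933481693267822)
tcp [672.6 194.8 205.5] yaw 71.59 tilt z [-3.e-04  0.e+00 -1.e+00] shift [91.1  2.5  5.6] az -0.71 q [ 0.25  0.33  1.58  0.    1.23 -1.  ] F [ 0.5  0.4 -0.1]
```

Key top measured at 15.9 × 39.5 mm, z 105, yaw 71.8°, which matches the description. Now the grasp.

```bash
python3 -m crank '[{"grip":-1,"tx":45,"ty":1,"tz":0,"ax":0,"ay":0,"az":-0.2},{"grip":-1,"tx":45,"ty":1,"tz":0,"ax":0,"ay":0,"az":0},{"grip":-1,"tx":0,"ty":0,"tz":35,"ax":0,"ay":0,"az":0},{"grip":-1,"tx":0,"ty":0,"tz":35,"ax":0,"ay":0,"az":0},{"grip":-1,"tx":0,"ty":0,"tz":35,"ax":0,"ay":0,"az":0},{"grip":-1,"tx":0,"ty":0,"tz":25,"ax":0,"ay":0,"az":0},{"grip":-1,"tx":0,"ty":0,"tz":15,"ax":0,"ay":0,"az":0},{"grip":-1,"tx":0,"ty":0,"tz":0,"ax":0,"ay":0,"az":0},{"grip":-1,"tx":0,"ty":0,"tz":0,"ax":0,"ay":0,"az":0},{"grip":0.2,"tx":0,"ty":0,"tz":0,"ax":0,"ay":0,"az":0}]' 30
python3 -c "
from h import *
go(588,225.1,60,71.8)"
python3 -m crank '[{"grip":1,"tx":0,"ty":0,"tz":0,"ax":0,"ay":0,"az":0},{"grip":1,"tx":0,"ty":0,"tz":0,"ax":0,"ay":0,"az":0},{"grip":1,"tx":0,"ty":0,"tz":0,"ax":0,"ay":0,"az":0},{"grip":1,"tx":0,"ty":0,"tz":0,"ax":0,"ay":0,"az":0},{"grip":1,"tx":0,"ty":0,"tz":0,"ax":0,"ay":0,"az":0},{"grip":1,"tx":0,"ty":0,"tz":0,"ax":0,"ay":0,"az":0},{"grip":1,"tx":0,"ty":0,"tz":0,"ax":0,"ay":0,"az":0},{"grip":1,"tx":0,"ty":0,"tz":0,"ax":0,"ay":0,"az":0},{"grip":1,"tx":0,"ty":0,"tz":0,"ax":0,"ay":0,"az":0},{"grip":1,"tx":0,"ty":0,"tz":0,"ax":0,"ay":0,"az":0}]' 30
python3 -c "
from h import *
go(588,225.1,60,71.8)"
```

```text
t: 11.4
ee_pos: [0.5898, 0.2249, 0.0628]
ee_rot: [0.153, 0.988, 0.001, 0.002]
ft_force: [0.6, 0.2, -0.1]
grip_width: 0.0824
grip_force: 0.0
tcp [589.8 224.9  62.8] yaw 72.44 tilt z [ 0.0032  0.0011 -1.    ] shift [ 1.8 -0.4  2.8] az 0.64 q [ 0.32  0.34  1.85  0.    0.94 -0.94] F [ 0.6  0.2 -0.1]
t: 12.4
ee_pos: [0.5882, 0.2247, 0.0606]
ee_rot: [0.153, 0.988, 0.0, -0.0]
ft_force: [-0.9, 0.3, 0.2]
grip_width: 0.0157
grip_force: 30.0
tcp [588.2 224.7  60.6] yaw 72.43 tilt z [-1.e-04  0.e+00 -1.e+00] shift [0.3 0.3 0.6] az 0.63 q [ 0.33  0.34  1.86  0.    0.94 -0.94] F [-0.9  0.3  0.2]
```

```bash
python3 -m crank '[{"grip":1,"tx":0,"ty":0,"tz":-30,"ax":0,"ay":0,"az":0},{"grip":1,"tx":0,"ty":0,"tz":-45,"ax":0,"ay":0,"az":0},{"grip":1,"tx":0,"ty":0,"tz":-45,"ax":0,"ay":0,"az":0},{"grip":1,"tx":-17,"ty":-40.6,"tz":0,"ax":0,"ay":0,"az":0},{"grip":1,"tx":-17,"ty":-40.6,"tz":0,"ax":0,"ay":0,"az":0},{"grip":1,"tx":-17,"ty":-40.6,"tz":0,"ax":0,"ay":0,"az":0},{"grip":1,"tx":-17,"ty":-40.6,"tz":0,"ax":0,"ay":0,"az":0},{"grip":1,"tx":-17,"ty":-40.6,"tz":0,"ax":0,"ay":0,"az":0},{"grip":1,"tx":-17,"ty":-40.6,"tz":0,"ax":0,"ay":0,"az":0},{"grip":1,"tx":-17,"ty":-40.6,"tz":0,"ax":0,"ay":0,"az":0}]' 40
python3 -m crank '[{"grip":1,"tx":-17,"ty":-40.6,"tz":0,"ax":0,"ay":0,"az":0},{"grip":1,"tx":0,"ty":0,"tz":0,"ax":0,"ay":0,"az":-6.9},{"grip":1,"tx":0,"ty":0,"tz":0,"ax":0,"ay":0,"az":-6.9},{"grip":1,"tx":0,"ty":0,"tz":10,"ax":0,"ay":0,"az":-6.9},{"grip":1,"tx":0,"ty":0,"tz":15,"ax":0,"ay":0,"az":0},{"grip":1,"tx":0,"ty":0,"tz":10,"ax":0,"ay":0,"az":0},{"grip":1,"tx":0,"ty":0,"tz":5,"ax":0,"ay":0,"az":0},{"grip":1,"tx":0,"ty":0,"tz":0,"ax":0,"ay":0,"az":0},{"grip":1,"tx":0,"ty":0,"tz":0,"ax":0,"ay":0,"az":0},{"grip":1,"tx":0,"ty":0,"tz":0,"ax":0,"ay":0,"az":0}]' 40
python3 -c "
from h import *
go(619.4,-126.1,124,93.1)
p,d=optics.camera('scene');c=optics.calibration('scene');K=np.array(c['camera_matrix']);M=R.from_quat(c['attitude']).as_matrix()
q=M.T@(np.array([.6195,-.1255,.078])-np.array(c['eye']));q=K@q/q[2];u,v=q[:2].astype(int);print(u,v)
cv2.imwrite('pics/s1.png',cv2.resize(p[v-80:v+40,u-80:u+80],None,fx=5,fy=5,interpolation=cv2.INTER_CUBIC))"
```

```text
t: 13.4
ee_pos: [0.6155, -0.084, 0.1805]
ee_rot: [0.153, 0.988, 0.0, -0.0]
ft_force: [0.6, 0.3, -1.3]
grip_width: 0.0158
grip_force: 40.0
t: 14.4
ee_pos: [0.6204, -0.1261, 0.1414]
ee_rot: [-0.027, 1.0, -0.0, 0.001]
ft_force: [-0.1, 0.2, -0.7]
grip_width: 0.0157
grip_force: 40.0
tcp [ 620.4 -126.1  141.4] yaw 93.12 tilt z [ 1.1e-03 -3.0e-04 -1.0e+00] shift [ 1.   0.  17.4] az 0.02 q [-0.24  0.26  1.79 -0.    1.09 -1.87] F [-0.1  0.2 -0.7]
208 161
```

View pics/s1.png

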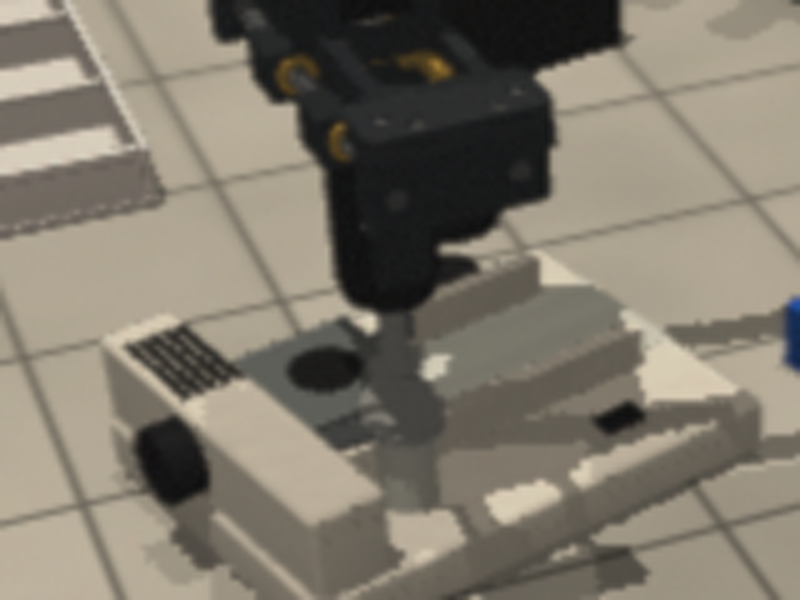

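The key's shank hangs over the screw head at about (395,390) in the crop and looks aligned. Now down gently.

```bash
python3 -m crank '[{"grip":1,"tx":0.8,"ty":0,"tz":4,"ax":0,"ay":0,"az":0},{"grip":1,"tx":0,"ty":0,"tz":3,"ax":0,"ay":0,"az":0},{"grip":1,"tx":0,"ty":0,"tz":2,"ax":0,"ay":0,"az":0},{"grip":1,"tx":0,"ty":0,"tz":2,"ax":0,"ay":0,"az":0},{"grip":1,"tx":0,"ty":0,"tz":2,"ax":0,"ay":0,"az":0},{"grip":1,"tx":0,"ty":0,"tz":1,"ax":0,"ay":0,"az":0},{"grip":1,"tx":0,"ty":0,"tz":1,"ax":0,"ay":0,"az":0},{"grip":1,"tx":0,"ty":0,"tz":1,"ax":0,"ay":0,"az":0},{"grip":1,"tx":0,"ty":0,"tz":0,"ax":0,"ay":0,"az":0},{"grip":1,"tx":0,"ty":0,"tz":0,"ax":0,"ay":0,"az":0}]' 40
python3 -c "
from h import *
go(619.4,-126.1,124,93.1)"
```

```text
t: 15.45
ee_pos: [0.6191, -0.1261, 0.1247]
ee_rot: [-0.027, 1.0, -0.0, 0.0]
ft_force: [0.6, 0.6, -1.6]
grip_width: 0.0157
grip_force: 40.0
tcp [ 619.1 -126.1  124.7] yaw 93.13 tilt z [ 0. -0. -1.] shift [-0.3  0.   0.7] az 0.03 q [-0.24  0.27  1.81 -0.    1.06 -1.87] F [ 0.6  0.6 -1.6]
```

No contact force with the tip near the slot floor, so it is seated. Turn clockwise.

```bash
python3 -m crank '[{"grip":1,"tx":0,"ty":0,"tz":0.4,"ax":0,"ay":0,"az":5},{"grip":1,"tx":0,"ty":0,"tz":0,"ax":0,"ay":0,"az":6},{"grip":1,"tx":0,"ty":0,"tz":0,"ax":0,"ay":0,"az":7},{"grip":1,"tx":0,"ty":0,"tz":0,"ax":0,"ay":0,"az":7},{"grip":1,"tx":0,"ty":0,"tz":0,"ax":0,"ay":0,"az":7},{"grip":1,"tx":0,"ty":0,"tz":0,"ax":0,"ay":0,"az":7},{"grip":1,"tx":0,"ty":0,"tz":0,"ax":0,"ay":0,"az":7},{"grip":1,"tx":0,"ty":0,"tz":0,"ax":0,"ay":0,"az":7},{"grip":1,"tx":0,"ty":0,"tz":0,"ax":0,"ay":0,"az":7},{"grip":1,"tx":0,"ty":0,"tz":0,"ax":0,"ay":0,"az":7}]' 40
python3 -c "
from h import *
go(619.4,-126.1,124,93.1-88);print(telemetry.sense()['moment'])"
python3 -m crank '[{"grip":1,"tx":0,"ty":0,"tz":0,"ax":0,"ay":0,"az":5},{"grip":1,"tx":0,"ty":0,"tz":0,"ax":0,"ay":0,"az":5},{"grip":1,"tx":0,"ty":0,"tz":0,"ax":0,"ay":0,"az":4},{"grip":1,"tx":0,"ty":0,"tz":0,"ax":0,"ay":0,"az":3},{"grip":1,"tx":0,"ty":0,"tz":0,"ax":0,"ay":0,"az":2},{"grip":1,"tx":0,"ty":0,"tz":0,"ax":0,"ay":0,"az":1},{"grip":1,"tx":0,"ty":0,"tz":0,"ax":0,"ay":0,"az":0},{"grip":1,"tx":0,"ty":0,"tz":0,"ax":0,"ay":0,"az":0},{"grip":1,"tx":0,"ty":0,"tz":0,"ax":0,"ay":0,"az":0},{"grip":1,"tx":0,"ty":0,"tz":0,"ax":0,"ay":0,"az":0}]' 40
python3 -c "
from h import *
go(619.4,-126.1,124,93.1-88);print(telemetry.sense()['moment'])"
```

```text
t: 16.45
ee_pos: [0.6198, -0.1249, 0.1245]
ee_rot: [0.531, 0.847, 0.001, 0.0]
ft_force: [2.9, 3.3, -2.7]
grip_width: 0.0156
grip_force: 40.0
tcp [ 619.8 -124.9  124.5] yaw 25.83 tilt z [ 0.0017  0.0019 -1.    ] shift [-0.8 -0.9  0.5] az 20.73 q [-0.24  0.28  1.81  0.    1.06 -0.69] F [ 2.9  3.3 -2.7]
[ 0.66090144 -0.3989534   0.02719075]
t: 17.45
ee_pos: [0.6202, -0.1253, 0.1247]
ee_rot: [0.668, 0.744, 0.001, 0.001]
ft_force: [4.3, 4.0, -1.7]
grip_width: 0.0155
grip_force: 40.0
tcp [ 620.2 -125.3  124.7] yaw 6.14 tilt z [ 0.0025  0.0011 -1.    ] shift [-0.7 -0.9  0.7] az 1.04 q [-0.24  0.28  1.81  0.    1.05 -0.35] F [ 4.3  4.  -1.7]
[ 0.78426781 -0.62792296 -0.00303301]
```

```bash
python3 -m crank '[{"grip":1,"tx":0,"ty":0,"tz":0,"ax":0,"ay":0,"az":-3},{"grip":1,"tx":0,"ty":0,"tz":0,"ax":0,"ay":0,"az":-2},{"grip":1,"tx":0,"ty":0,"tz":-8,"ax":0,"ay":0,"az":0},{"grip":1,"tx":0,"ty":0,"tz":-20,"ax":0,"ay":0,"az":0},{"grip":1,"tx":0,"ty":0,"tz":-28,"ax":0,"ay":0,"az":0},{"grip":1,"tx":0,"ty":0,"tz":0,"ax":0,"ay":0,"az":-8.2},{"grip":1,"tx":0,"ty":0,"tz":0,"ax":0,"ay":0,"az":-8.2},{"grip":1,"tx":0,"ty":0,"tz":0,"ax":0,"ay":0,"az":-8.2},{"grip":1,"tx":0,"ty":0,"tz":0,"ax":0,"ay":0,"az":-8.2},{"grip":1,"tx":0,"ty":0,"tz":0,"ax":0,"ay":0,"az":-8.2}]' 40
python3 -c "
from h import *
go(588.2,224.7,181,72.4)"
```

```text
t: 18.45
ee_pos: [0.6185, -0.1268, 0.181]
ee_rot: [0.322, 0.947, -0.001, -0.0]
ft_force: [-0.9, 0.3, -1.5]
grip_width: 0.016
grip_force: 40.0
tcp [ 618.5 -126.8  181. ] yaw 52.42 tilt z [-0.001  -0.0011 -1.    ] shift [238.3 260.1  -0.4] az -19.98 q [-0.24  0.22  1.76 -0.    1.16 -1.16] F [-0.9  0.3 -1.5]
```

```bash
python3 -m crank '[{"grip":1,"tx":29.8,"ty":32.5,"tz":0,"ax":0,"ay":0,"az":0},{"grip":1,"tx":29.8,"ty":32.5,"tz":0,"ax":0,"ay":0,"az":0},{"grip":1,"tx":29.8,"ty":32.5,"tz":0,"ax":0,"ay":0,"az":0},{"grip":1,"tx":29.8,"ty":32.5,"tz":0,"ax":0,"ay":0,"az":0},{"grip":1,"tx":29.8,"ty":32.5,"tz":0,"ax":0,"ay":0,"az":0},{"grip":1,"tx":29.8,"ty":32.5,"tz":0,"ax":0,"ay":0,"az":0},{"grip":1,"tx":29.8,"ty":32.5,"tz":0,"ax":0,"ay":0,"az":0},{"grip":1,"tx":29.8,"ty":32.5,"tz":0,"ax":0,"ay":0,"az":-6.6},{"grip":1,"tx":0,"ty":0,"tz":0,"ax":0,"ay":0,"az":-6.7},{"grip":1,"tx":0,"ty":0,"tz":0,"ax":0,"ay":0,"az":-6.7}]' 40
python3 -c "
from h import *
go(588.2,224.7,181,72.4)
p,d=optics.camera('top');W=cloud('top',d)*1000
c=np.array([619.3,-124.6]);r=np.hypot(W[...,0]-c[0],W[...,1]-c[1])
k=(r>18)&(r<36)&(W[...,2]>62)&(W[...,2]<76)&(p.max(-1)<60);Q=W[k];print('clip',len(Q),Q.mean(0),np.degrees(np.arctan2(*(Q[:,:2].mean(0)-c)[::-1])))
cv2.imwrite('pics/t3.png',cv2.convertScaleAbs(cv2.resize(p[120:260,345:465],None,fx=4,fy=4,interpolation=cv2.INTER_CUBIC),alpha=1.6))"
```

```text
t: 19.45
ee_pos: [0.5899, 0.2266, 0.1809]
ee_rot: [0.152, 0.988, -0.001, -0.0]
ft_force: [0.6, -0.3, -0.3]
grip_width: 0.0154
grip_force: 40.0
tcp [589.9 226.6 180.9] yaw 72.54 tilt z [-3.0e-04 -1.5e-03 -1.0e+00] shift [ 1.1 -2.3 -0.1] az 0.14 q [ 0.33  0.22  1.76 -0.    1.16 -0.94] F [ 0.6 -0.3 -0.3]
clip 6 [ 624.79941504 -148.71909846   65.91098861] -77.15552870563204
```

View pics/t3.png

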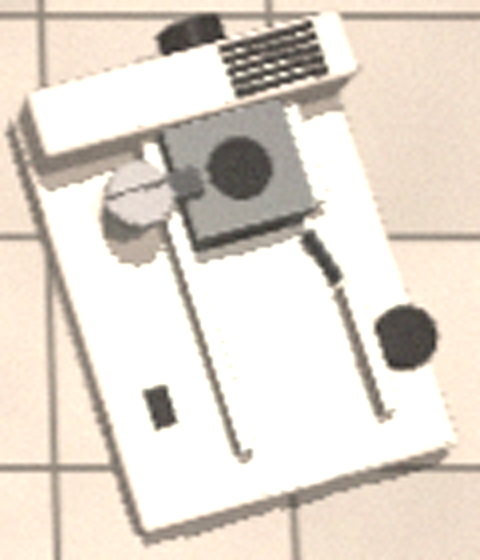

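The clip, at crop (190,183), lies square across the cartridge, and the catch at (320,255) is sprung in behind it. Next I'll line up the key above its hole and check.

```bash
python3 -m crank '[{"grip":1,"tx":1.1,"ty":-2,"tz":0,"ax":0,"ay":0,"az":0},{"grip":1,"tx":0,"ty":0,"tz":20,"ax":0,"ay":0,"az":0},{"grip":1,"tx":0,"ty":0,"tz":20,"ax":0,"ay":0,"az":0},{"grip":1,"tx":0,"ty":0,"tz":15,"ax":0,"ay":0,"az":0},{"grip":1,"tx":0,"ty":0,"tz":8,"ax":0,"ay":0,"az":0},{"grip":1,"tx":0,"ty":0,"tz":0,"ax":0,"ay":0,"az":0},{"grip":1,"tx":0,"ty":0,"tz":0,"ax":0,"ay":0,"az":0},{"grip":1,"tx":0,"ty":0,"tz":0,"ax":0,"ay":0,"az":0},{"grip":1,"tx":0,"ty":0,"tz":0,"ax":0,"ay":0,"az":0},{"grip":1,"tx":0,"ty":0,"tz":0,"ax":0,"ay":0,"az":0}]' 40
python3 -c "
from h import *
go(588.2,224.7,60.6,72.4)
p,d=optics.camera('scene')
cv2.imwrite('pics/s2.png',cv2.resize(p[200:330,240:400],None,fx=4.5,fy=4.5,interpolation=cv2.INTER_CUBIC))"
```

```text
t: 20.5
ee_pos: [0.5893, 0.2241, 0.1182]
ee_rot: [0.155, 0.988, 0.0, 0.001]
ft_force: [0.8, -0.6, -1.8]
grip_width: 0.0155
grip_force: 40.0
tcp [589.3 224.1 118.2] yaw 72.13 tilt z [ 1.3e-03  4.0e-04 -1.0e+00] shift [ 1.3  0.2 57.6] az -0.27 q [ 0.32  0.28  1.82  0.    1.04 -0.93] F [ 0.8 -0.6 -1.8]
```

View pics/s2.png

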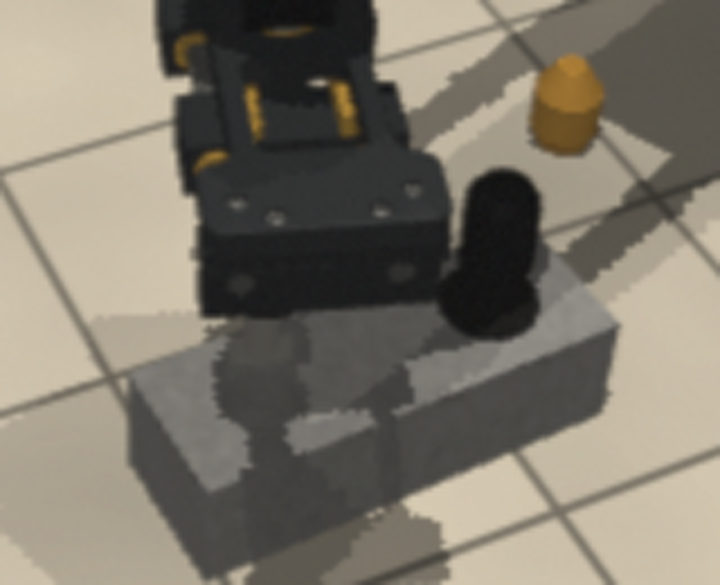

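The gripper body hides the key from this view, with the spanner at (500,250) undisturbed. I'll go down slowly by force.

```bash
python3 -m crank '[{"grip":1,"tx":1.2,"ty":0.2,"tz":5,"ax":0,"ay":0,"az":0},{"grip":1,"tx":0,"ty":0,"tz":5,"ax":0,"ay":0,"az":0},{"grip":1,"tx":0,"ty":0,"tz":3,"ax":0,"ay":0,"az":0},{"grip":1,"tx":0,"ty":0,"tz":2,"ax":0,"ay":0,"az":0},{"grip":1,"tx":0,"ty":0,"tz":2,"ax":0,"ay":0,"az":0},{"grip":1,"tx":0,"ty":0,"tz":2,"ax":0,"ay":0,"az":0},{"grip":1,"tx":0,"ty":0,"tz":2,"ax":0,"ay":0,"az":0},{"grip":1,"tx":0,"ty":0,"tz":2,"ax":0,"ay":0,"az":0},{"grip":1,"tx":0,"ty":0,"tz":0,"ax":0,"ay":0,"az":0},{"grip":1,"tx":0,"ty":0,"tz":0,"ax":0,"ay":0,"az":0}]' 40
python3 -c "
from h import *
go(588.2,224.7,60.6,72.4)"
```

```text
t: 21.55
ee_pos: [0.5878, 0.2245, 0.0943]
ee_rot: [0.155, 0.988, 0.0, 0.0]
ft_force: [0.0, 0.1, -1.7]
grip_width: 0.0158
grip_force: 40.0
tcp [587.8 224.5  94.3] yaw 72.13 tilt z [ 1.e-04  0.e+00 -1.e+00] shift [-0.4  0.3 33.7] az -0.27 q [ 0.33  0.3   1.84  0.    1.   -0.93] F [ 0.   0.1 -1.7]
```

Blade is in the hole without contact, so carry on down to the collar.

```bash
python3 -m crank '[{"grip":1,"tx":-0.3,"ty":0.2,"tz":6,"ax":0,"ay":0,"az":0},{"grip":1,"tx":0,"ty":0,"tz":6,"ax":0,"ay":0,"az":0},{"grip":1,"tx":0,"ty":0,"tz":6,"ax":0,"ay":0,"az":0},{"grip":1,"tx":0,"ty":0,"tz":6,"ax":0,"ay":0,"az":0},{"grip":1,"tx":0,"ty":0,"tz":4,"ax":0,"ay":0,"az":0},{"grip":1,"tx":0,"ty":0,"tz":2,"ax":0,"ay":0,"az":0},{"grip":1,"tx":0,"ty":0,"tz":1.5,"ax":0,"ay":0,"az":0},{"grip":1,"tx":0,"ty":0,"tz":1,"ax":0,"ay":0,"az":0},{"grip":1,"tx":0,"ty":0,"tz":0.5,"ax":0,"ay":0,"az":0},{"grip":1,"tx":0,"ty":0,"tz":0,"ax":0,"ay":0,"az":0}]' 40
python3 -c "
from h import *
go(588.2,224.7,60.6,72.4)"
```

```text
t: 22.55
ee_pos: [0.5882, 0.2246, 0.0614]
ee_rot: [0.155, 0.988, 0.0, 0.0]
ft_force: [0.6, -0.2, -0.8]
grip_width: 0.0158
grip_force: 40.0
tcp [588.2 224.6  61.4] yaw 72.13 tilt z [ 2.e-04  1.e-04 -1.e+00] shift [0.  0.1 0.8] az -0.27 q [ 0.33  0.34  1.86 -0.    0.94 -0.93] F [ 0.6 -0.2 -0.8]
```

Lower 0.8 mm, release, rise straight up, then move ahead (+x) so the wrist camera can check.

```bash
python3 -m crank '[{"grip":1,"tx":0,"ty":0,"tz":0.8,"ax":0,"ay":0,"az":0},{"grip":1,"tx":0,"ty":0,"tz":0,"ax":0,"ay":0,"az":0},{"grip":0.4,"tx":0,"ty":0,"tz":0,"ax":0,"ay":0,"az":0},{"grip":-0.2,"tx":0,"ty":0,"tz":0,"ax":0,"ay":0,"az":0},{"grip":-1,"tx":0,"ty":0,"tz":0,"ax":0,"ay":0,"az":0},{"grip":-1,"tx":0,"ty":0,"tz":0,"ax":0,"ay":0,"az":0},{"grip":-1,"tx":0,"ty":0,"tz":0,"ax":0,"ay":0,"az":0},{"grip":-1,"tx":0,"ty":0,"tz":-20,"ax":0,"ay":0,"az":0},{"grip":-1,"tx":0,"ty":0,"tz":-35,"ax":0,"ay":0,"az":0},{"grip":-1,"tx":0,"ty":0,"tz":-40,"ax":0,"ay":0,"az":0}]' 20
python3 -m crank '[{"grip":-1,"tx":0,"ty":0,"tz":-45,"ax":0,"ay":0,"az":0},{"grip":-1,"tx":-45,"ty":0,"tz":0,"ax":0,"ay":0,"az":0},{"grip":-1,"tx":-45,"ty":0,"tz":0,"ax":0,"ay":0,"az":0},{"grip":-1,"tx":0,"ty":0,"tz":0,"ax":0,"ay":0,"az":0},{"grip":-1,"tx":0,"ty":0,"tz":0,"ax":0,"ay":0,"az":0},{"grip":-1,"tx":0,"ty":0,"tz":0,"ax":0,"ay":0,"az":0},{"grip":-1,"tx":0,"ty":0,"tz":0,"ax":0,"ay":0,"az":0},{"grip":-1,"tx":0,"ty":0,"tz":0,"ax":0,"ay":0,"az":0},{"grip":-1,"tx":0,"ty":0,"tz":0,"ax":0,"ay":0,"az":0},{"grip":-1,"tx":0,"ty":0,"tz":0,"ax":0,"ay":0,"az":0}]' 20
python3 key.py; python3 -c "
import cv2;p=cv2.imread('pics/w4.png');cv2.imwrite('pics/w5.png',cv2.resize(p[20:180,200:360],None,fx=3.5,fy=3.5))"
```

```text
t: 23.55
ee_pos: [0.5866, 0.2241, 0.1547]
ee_rot: [0.155, 0.988, -0.001, -0.002]
ft_force: [1.0, 0.8, -0.5]
grip_width: 0.078
grip_force: 0.0
t: 24.55
ee_pos: [0.6734, 0.1973, 0.2007]
ee_rot: [0.155, 0.988, 0.0, 0.0]
ft_force: [0.1, -0.4, -0.0]
grip_width: 0.0883
grip_force: 0.0
1104 ((588.6564331054688, 223.50811767578125), (15.581443786621094, 39.489925384521484), 72.34210205078125) 105.01121360582152 [ 97.60054348 276.86503623]
sp 59 ((505.3636474609375, 214.66262817382812), (14.77202033996582, 2.805741310119629), 69.11490631103516)
stand 7426 ((548.337158203125, 222.2254180908203), (155.47572326660156, 60.84775924682617), 3.1135408878326416)
tcp [673.5 197.2 200.7] yaw 72.16 tilt z [ 2.e-04  0.e+00 -1.e+00] shift [91.2  0.9  0.7] az -0.14 q [ 0.25  0.34  1.58 -0.    1.22 -1.01] F [ 0.3 -0.6 -0.4]
```

View pics/w5.png

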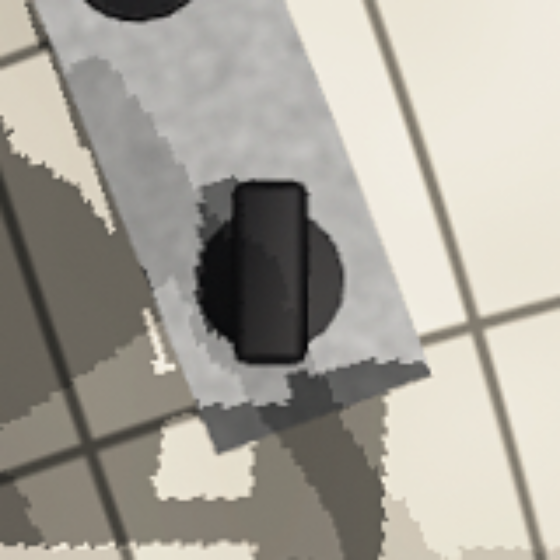

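The key stands upright in its hole, with its handle at crop (270,270) on the round collar. Its top is at 105 mm, within 1 mm of where it started, and the robot is clear. I'll hand in.

```bash
python3 -c "
from rig import robot
print(robot.close_job())"
```

```text
the job is handed in; nothing more can be done
None
```

The job is handed in, with no verdict returned: the cartridge is home with the catch behind it, the clip is square across it, and the key is upright in its stand hole, all checked by camera (about 25 of the 61 s used).

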